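Load a solar light into the tilted charging rack

ROBOT

A 6-joint arm with a two-finger parallel gripper is mounted at the origin on the work surface. World frame = base frame: x ahead of the robot, y to its left, z up, the work surface at z = 0. Lengths are in m, angles in rad, forces in N, time in s.
With the tool pointing down it reaches from about 0.35 to 0.975 m from the base axis. Payload 4.9 kg.
Tool frame: the origin (TCP) lies at the very end of the fingers, on their centre line; the grasp point (between the pads) lies 19 mm behind it (ctrl.pinch_z is the distance from the TCP to the grasp point, in m); z points along the fingers, y is the direction in which the jaws open and shut (so a half turn about z gives the same grasp; the last joint's range is limited). The gripper opens to 85 mm and grips with 20 to 120 N. Pads are 22 mm wide; open, the fingers measure 114 mm over their backs; the gripper's body (76 mm by 85 mm) begins 54 mm behind the grasp point. The pads swing forward as they close: fully open they stand 13 mm farther back than shut.
Start: joints at [1.106, 0.053, 1.613, -0, 1.476, -0.119], TCP at [0.212, 0.588, 0.231] pointing down, gripper open.
Joint ranges: [-3.01, 3.01], [-1.01, 2.22], [0.06, 2.58], [-1.02, 4.17], [0.09, 2.62], [-3.14, 3.14]. Speed limits (rad/s): [2.57, 2.57, 3.14, 3.14, 3.14, 3.14].

INTERFACE

Orientations are given as a rotation vector (axis times angle).
In Python, from station import ctrl gives the robot as it stands.
- The arm moves only by the tool carry_out, never from a script. Its argument "series" is a list of rows, each a list of 7 numbers: the shift along the world's x, y, z each as a share of 0.025 m, from -1 to 1, then the turn, a rotation vector about the world's x, y, z each as a share of 0.1 rad, from -1 to 1, then the opening, from 0 (shut) to 1 (fully open). A call has 1 to 12 rows; each row shifts and turns the commanded pose from where the row before left it; what a row does not reach is not made up. A row lasts 1/10 s, in which the tool goes at most 50 mm and 8.59 degrees, less where a joint would pass 70% of its speed; a pose out of reach is approached as far as the arm can. A call with a number of a shift or a turn outside -1 to 1 is refused whole. A call with a gripper value outside its range is refused whole. The fingers move at their own pace and stop on an object; "grip_force" is the grip in N (left out, the last holds). Time passes only in rows, so rows that do not move let the fingers close. It gives the time, the measured TCP pose, the force and the opening at its end, in the units of the state.
- ctrl.get_obs(): the state, without advancing time (a new reading comes with each control period).
- ctrl.get_image(name): name is "side" or "top"; returns a dict with "frame" (384x512x3 uint8, blue, green, red), "fx", "fy", "cx", "cy" (pixels), "k1" (the pictures are not rectified: a ray, as slopes to the right and down, at radius r is drawn at 1 + k1 r^2 times it, then the intrinsics apply), "R" (3x3) and "t" (3): a world point X has camera coordinates R X + t. Camera axes: x right, y down, z forward; pixel columns grow to the right and rows downward; lengths in m; the calibration is good to about 2 mm. A picture is of the moment at which its call begins. There is no depth.
- ctrl.finish_job(): hands the job in, once; it reports no verdict.
Trained networks look in a picture, given as the dict that the camera call returned (one of the last four; its "shot" number tells which), for a name from the list of things; names that differ only in an ending like _2 or _b are one class to them, and where a whole thing is asked for, a point or a joint stands for the part that bears it (a point fixed in the world has none). Each returns a list of dicts, best first, with "p" (0 to 1); they miss things now and then, are a little off and sometimes report something else, mostly with a low value. They report only what shows in the picture. A call takes as long as a camera call.
- ctrl.trace(picture, name): "mask" (384x512 bool, what is visible of it) and "rect" ([left, top, width, height] as shares, 0 to 1, of the picture: columns of its width, rows of its height, round what is visible of it).
- ctrl.mark_of(picture, name): "position" ([column, row] as shares, 0 to 1, of the picture: columns of its width, rows of its height: a listed point, or the origin of a listed thing).
The state is a dict: "t": time; "q": joint angles; "dq": joint speeds; "effort": joint torques, N m; "tool_pos": TCP position; "tool_rot": TCP orientation; "contact_force": force on the tool from outside, world axes, zero at the start; "wrist_torque": the same for the moment, N m; "opening": finger opening in m.
Only numpy, scipy, OpenCV 4.12 (cv2) and the standard library are available. Lean on these libraries where they do the work, as an engineer would, in place of code of your own. Each camera call takes 0.05 s, during which the arm holds its last target.

TASK

Take the solar light off the bamboo tray and lay it, solar cell up, on the open foot of the free lane of the tilted charging rack. Then push it gently up the slope under the lips until it rests against that lane's stop, feeling for the stop rather than ramming it, and let go. Leave the two lights already charging and the other things on the tray as they are.

Things in the scene. Friction and masses are not known exactly. Their poses are not given: they have to be found in the camera images.
- light_center (a point): Loose pocket solar light on the tray: dark flat box 110 mm long (its x), 52 wide (y), 26 high (z, up through the solar cell), vertical corners bevelled 4 mm, 0.12 to 0.24 kg. This point: its centre, 13 mm above its underside. Either end may go up first. It lies on the tray floor, 8 mm above the bench, clear for 25 mm beside both long sides; tray rim 22 mm above the bench.
- lane_foot (a point): Free lane of the aluminium rack: the point on the sloping floor, mid-lane, at the low foot edge. x runs up the slope (10 degrees) along the lane, y across, z square off the floor. Going up x the floor is open for 60 mm; from 60 to 135 mm guides 8 mm high narrow from 67 to 56 mm apart; then walls 28 mm high, 56 mm apart. Friction holds a light where it is left; it slides up with a push of 0.5 to 3 N.
- lane_lips (a point): Point midway between the low ends of the lane's two lips, at their undersides: 150 mm up the lane from the foot edge, 28 mm off the floor; same axes. From here on for 85 mm the lips overhang the lane by 4 mm a side (tops 31 mm off the floor), so the 26 mm high light cannot enter from above, only slide up under them. When home, the light's low end still sticks out 2 to 38 mm below the lips.
- lane_end (a point): Upper end of the lane, 258 mm up from the foot edge, 14 mm off the floor; same axes. The lane's stop, an upright rubber-faced plate 38 mm wide and 24 mm high, is clamped in a slot to suit any light: its face stands 0 to 36 mm down the slope from this point, and its own place is not measured. The stop is hard and does not give; over 15 N on it is ramming.
- light_a_center (a point): Centre of a solar light of the same make already charging in another lane of the rack, 70 or 140 mm beside the free lane, against its own stop (each stop is set on its own). Leave it.
- light_b_center (a point): Centre of the second solar light already charging in a lane of the rack, 70 or 140 mm beside the free lane. Leave it.
- scraper_mid (a point): Stainless steel foot scraper lying on the tray, 146 mm long along its x, 26 mm wide, 7 mm high. Leave it.
- heel_cup_mid (a point): Silicone heel cup on the tray, 78 mm long along its x, 60 mm wide, 32 mm high. Leave it.
- clip_box_mid (a point): Clear plastic clip box on the tray, 78 x 57 x 30 mm. Leave it.
- bottle_cap (a point): Cap of a small closed green glass bottle standing on the tray, 28 mm thick and 68 mm high; this point is 62 mm above its foot. Leave it.

How it is judged:
On the way, in this order (a step that is already met when the one before it is completed fails the run):
1. the light lies solar cell up on the foot of the free lane, still well short of the stop (z of light_center in the frame of lane_foot between 0.009 and 0.017 m and angle between the x axis of light_center and the x axis of lane_foot, either way round below 0.12 rad and angle between light_center's own z axis and vertical below 0.35 rad and y of light_center in the frame of lane_foot between -0.014 and 0.014 m and x of light_center in the frame of lane_foot between 0.03 and 0.13 m), for 0.2 s.
2. the light has been slid up the lane against the stop (z of light_center in the frame of lane_foot between 0.009 and 0.017 m and angle between the x axis of light_center and the x axis of lane_foot, either way round below 0.12 rad and angle between light_center's own z axis and vertical below 0.35 rad and y of light_center in the frame of lane_foot between -0.005 and 0.005 m and distance between light_center and free_stop_c0 below 0.0596 m), for 0.2 s.
At the end, for the whole second after the job is handed in: the light lies still and flat on the floor of the free lane, solar cell up, in line with the lane within 0.12 rad and 5 mm, its upper end within 1.6 mm of the stop's face (all of step 2 and linear speed of light below 0.004 m/s); the robot touches nothing.
It fails at once if the light is rammed against the stop (more than 15 N) (contact force between light and free_stop_c0 above 15 N).
It fails at once if a light already charging is shifted by more than 8 mm, or another thing on the tray is moved by more than 30 mm (distance of any of light_a_center, light_b_center from where it was at the start of the episode above 0.008 m or distance of any of scraper_mid, heel_cup_mid, clip_box_mid, bottle_cap from where it was at the start of the episode above 0.03 m).
It also fails if it takes over 54 s, if anything falls off the work surface, if the arm or the gripper's body presses on something with over 40 N, if the wrist force passes 120 N, or if a joint passes its speed limit or range.

## Working session

There is one attempt and no reset: what is moved stays moved. The work goes in short steps, Python scripts to look and compute and a tool call to move; the robot and the scene stay as the last step left them, time stands still between calls to the robot, and variables do not carry over. Pictures are saved under pics/ and viewed, and the job is handed in when it is done.

Besides the shell and the picture viewer there is one more tool, called after ">>>" as a command line: name --pt "numbers of a row" for each row, then --argument value for the rest. carry_out: Moves the arm, as the interface text tells. Shift numbers are shares of 0.025 m and turn numbers shares of 0.1 rad, none past 1 either way. Its arguments: {"type":"object","properties":{"series":{"type":"array"},"grip_force":{"type":"number"}},"required":["series"]}

```bash
ls; mkdir -p pics
python3 - <<'E'
from station import ctrl
import cv2, pickle
o=ctrl.get_obs(); print({k:(v if not hasattr(v,'round') else v) for k,v in o.items()})
names=["light_center","lane_foot","lane_lips","lane_end","light_a_center","light_b_center","scraper_mid","heel_cup_mid","clip_box_mid","bottle_cap"]
S={}
for n in ("top","side"):
    p=ctrl.get_image(n); cv2.imwrite(f"pics/{n}0.png",p["frame"])
    print(n,p["fx"],p["k1"],p["shot"])
    S[n]=p
    for m in names:
        print(m,[(round(d["p"],2),round(d["position"][0]*512,1),round(d["position"][1]*384,1)) for d in ctrl.mark_of(p,m)][:4])
pickle.dump(S,open("s0.pkl","wb"))
E
```

```text
pics
{'t': 0.0, 'q': array([ 1.10600010e+00,  5.33594814e-02,  1.61434028e+00,  3.08128319e-05,
        1.47600799e+00, -1.19030621e-01]), 'dq': array([-0.0006865 , -0.00018097,  0.00012754, -0.00162718, -0.00088768,
        0.00032471]), 'effort': array([-1.68948980e-03, -3.93681836e+01, -3.70169806e+01, -2.70224782e-04,
        7.05260580e-03, -9.00549821e-06]), 'tool_pos': array([0.21154185, 0.58742678, 0.23003376]), 'tool_rot': array([-0.54032037, -3.09412986,  0.00316733]), 'contact_force': array([-0.43400288, -0.26935949,  0.94146351]), 'wrist_torque': array([ 0.02374937, -0.00477332,  0.01151742]), 'opening': 0.08566548594023571}
top 421.61135997513566 0.013809526337246764 1
light_center [(0.9, 330.2, 168.4)]
lane_foot []
lane_lips []
lane_end [(0.71, 138.3, 142.4)]
light_a_center [(0.57, 162.6, 173.1)]
light_b_center [(0.65, 191.3, 167.6), (0.28, 279.9, 195.1)]
scraper_mid [(0.81, 367.3, 178.9)]
heel_cup_mid [(0.76, 281.8, 192.6)]
clip_box_mid [(0.76, 281.7, 160.0)]
bottle_cap [(0.68, 387.0, 148.0)]
side 463.95248989502414 -0.03174911869934961 2
light_center [(0.66, 335.3, 248.0)]
lane_foot [(0.59, 408.4, 258.0)]
lane_lips [(0.48, 305.1, 208.1)]
lane_end [(0.43, 220.3, 115.1)]
light_a_center [(0.61, 213.2, 145.2), (0.33, 336.8, 243.7), (0.21, 218.1, 116.1)]
light_b_center [(0.61, 235.4, 155.8), (0.55, 333.1, 247.8)]
scraper_mid []
heel_cup_mid [(0.67, 272.9, 225.7)]
clip_box_mid [(0.59, 303.0, 208.5)]
bottle_cap [(0.67, 406.2, 255.3)]
```

Run:
```python
import cv2
for n in ("top","side"):
    f=cv2.imread(f"pics/{n}0.png"); cv2.imwrite(f"pics/{n}0b.png",cv2.resize(f,(800,600),interpolation=cv2.INTER_CUBIC))
```

```text
(no output)
```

View pics/top0b.png

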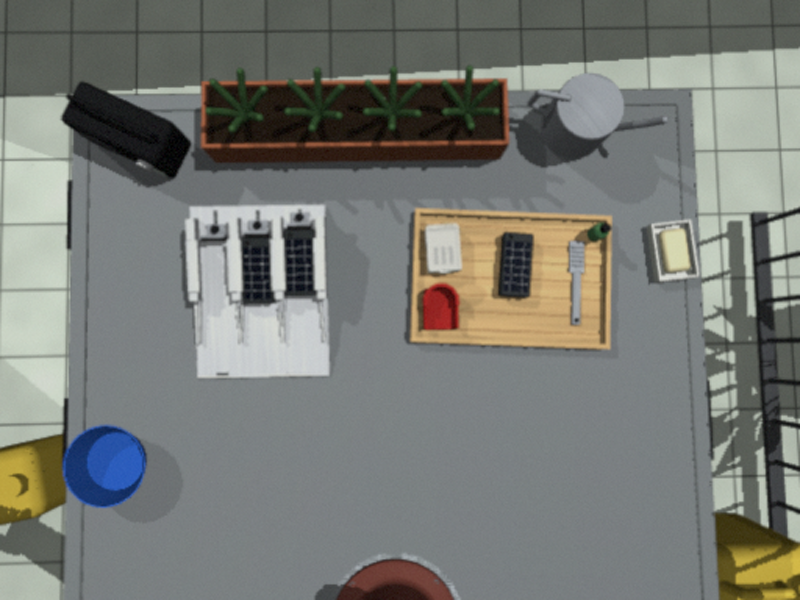

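View pics/side0b.png

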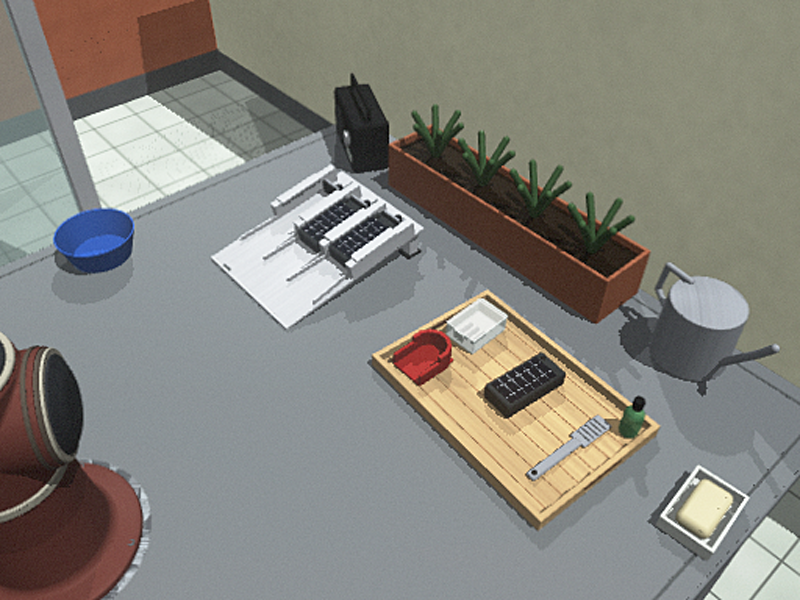

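The top picture shows the free lane at the left of the rack (stop near (213,230), foot edge near row 376 in the 800-wide view). The light stands upright in the image at about (515,265). The side picture agrees. Next I'll turn these pixels into positions.

```bash
cat > h.py <<'E'
import numpy as np, cv2, pickle
from scipy.optimize import least_squares
def proj(p,X):
    X=np.atleast_2d(X); c=X@np.array(p["R"]).T+np.array(p["t"])
    s=c[:,:2]/c[:,2:]; r2=(s**2).sum(1,keepdims=True); s=s*(1+p["k1"]*r2)
    return s*[p["fx"],p["fy"]]+[p["cx"],p["cy"]]
def ray(p,uv):
    d=(np.array(uv,float)-[p["cx"],p["cy"]])/[p["fx"],p["fy"]]; s=d.copy()
    for _ in range(20): s=d/(1+p["k1"]*(s@s))
    R=np.array(p["R"]); return -R.T@np.array(p["t"]), R.T@np.r_[s,1]
def onplane(p,uv,z):
    o,d=ray(p,uv); return o+d*(z-o[2])/d[2]
def tri(ps,uvs):
    A=np.zeros((3,3));b=np.zeros(3)
    for p,u in zip(ps,uvs):
        o,d=ray(p,u); d/=np.linalg.norm(d); M=np.eye(3)-np.outer(d,d); A+=M;b+=M@o
    return np.linalg.solve(A,b)
E
python3 - <<'E'
from h import *
S=pickle.load(open("s0.pkl","rb"))
for n in S:
    p=S[n]; print(n,proj(p,[[0,0,0],[0.2115,.587,.23],[.5,0,0],[.5,.2,0]]).round(1), (-np.array(p["R"]).T@p["t"]).round(3))
t=S["top"]
for nm,uv in dict(light=(330,168.5),foot_l=(197*.64,377*.64),foot_r=(329*.64,377*.64),tl=(190*.64,206*.64)).items(): print(nm,onplane(t,uv,0.03 if nm=='light' else 0).round(3))
E
python3 - <<'E'
import cv2
f=cv2.imread("pics/top0.png"); cv2.imwrite("pics/top_rack.png",cv2.resize(f[120:250,110:220],None,fx=5,fy=5,interpolation=cv2.INTER_CUBIC)[:600])
f=cv2.imread("pics/top0.png"); cv2.imwrite("pics/top_rack.png",cv2.resize(f[125:245,110:220],None,fx=5,fy=5,interpolation=cv2.INTER_CUBIC))
f=cv2.imread("pics/side0.png"); cv2.imwrite("pics/side_rack.png",cv2.resize(f[100:215,125:280],None,fx=5,fy=5,interpolation=cv2.INTER_CUBIC))
f=cv2.imread("pics/top0.png"); cv2.imwrite("pics/top_tray.png",cv2.resize(f[125:230,255:400],None,fx=5,fy=5,interpolation=cv2.INTER_CUBIC))
E
```

```text
top [[252.  399.1]
 [-32.2 349.1]
 [248.6 207.8]
 [174.5 209.1]] [0.464 0.007 1.143]
side [[ 33.2 346. ]
 [ -8.8  77.9]
 [237.6 219.1]
 [188.7 176.7]] [ 0.03  -0.591  0.807]
light [ 0.6   -0.219  0.03 ]
foot_l [0.416 0.329 0.   ]
foot_r [0.412 0.104 0.   ]
tl [0.713 0.342 0.   ]
```

View pics/top_rack.png

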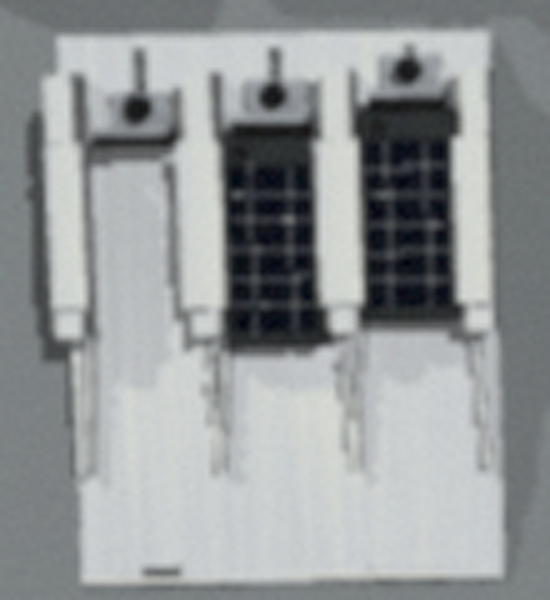

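View pics/side_rack.png

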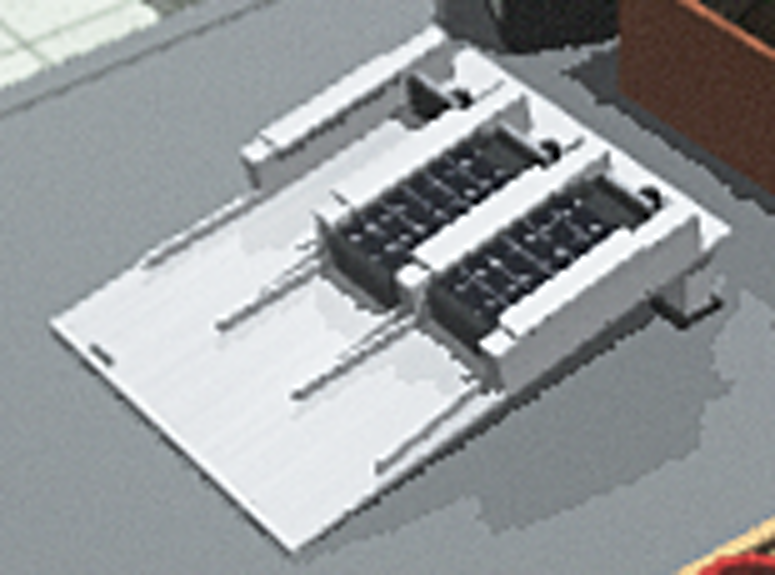

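View pics/top_tray.png

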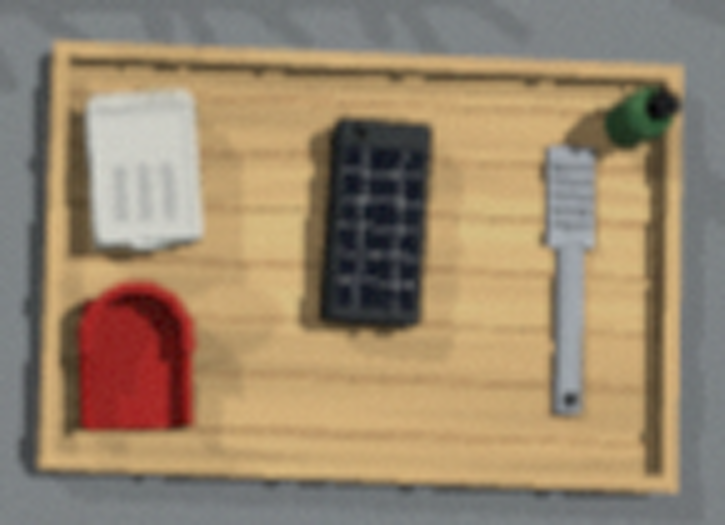

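```bash
cat > rack.py <<'E'
from h import *
S=pickle.load(open("s0.pkl","rb"))
def c2p(off,u): return np.array(off)+(np.array(u)+.5)/5-.5
T=lambda u:c2p((110,125),u); D=lambda u:c2p((125,100),u)
def laneR(yaw,tilt=np.radians(10)):
    c,s=np.cos(yaw),np.sin(yaw); Rz=np.array([[c,-s,0],[s,c,0],[0,0,1]])
    c,s=np.cos(tilt),np.sin(tilt); Ry=np.array([[c,0,-s],[0,1,0],[s,0,c]])
    return Rz@Ry
def W(v,P): return np.array(v[:3])+np.atleast_2d(P)@laneR(v[3]).T
E
python3 - <<'E'
from rack import *
# (cam, crop pixel, lane point; nan = skip coordinate handled separately)
pts=[("top",(87,308),(.150,.024,.031)),("top",(184,308),(.150,-.024,.031)),
("top",(222,308),(.150,-.046,.031)),("top",(324,305),(.150,-.094,.031)),
("top",(360,303),(.150,-.116,.031)),("top",(457,303),(.150,-.164,.031)),
("top",(95,478),(.060,.0335,.008)),("top",(213,475),(.060,-.0335,.008)),
("side",(268,147),(.150,.024,.031)),("side",(150,262),(.060,.0335,.0)),
("side",(220,328),(.06,-.035,0)),("side",(296,398),(.06,-.105,0)),("side",(378,472),(.06,-.175,0))]
def res(v):
    r=[]
    for c,u,P in pts:
        r.append((proj(S[c],W(v,P))[0]-(T(u) if c=="top" else D(u))))
    # foot edge: board left/right edge lines, y = +w, -140-w
    for c,u,s in (("top",(82,583),0),("top",(503,578),1),("side",(50,322),0),("side",(293,552),1)):
        P=(0,v[4],0) if s==0 else (0,-.14-v[4],0)
        r.append(proj(S[c],W(v,P))[0]-(T(u) if c=="top" else D(u)))
    return np.ravel(r)
s=least_squares(res,[.41,.3,.005,0,.04],loss="soft_l1",f_scale=.5)
print(s.x.round(4)); print(res(s.x).reshape(-1,2).round(2))
pickle.dump(s.x,open("v.pkl","wb"))
v=s.x
segs=[]
for k in (0,-.07,-.14):
    b=lambda x,y,z:(x,y+k,z)
    segs+=[(b(0,-.03,0),b(0,.03,0))]
    for sg in (1,-1):
        segs+=[(b(.15,.024*sg,.031),b(.235,.024*sg,.031)),(b(.06,.0335*sg,.008),b(.135,.028*sg,.008)),(b(.135,.028*sg,0),b(.258,.028*sg,0)),(b(.135,.028*sg,0),b(.135,.028*sg,.028))]
segs+=[((.258,-.02,.0),(.258,.02,.0)),((.222,-.019,0),(.222,.019,0)),((.222,-.019,.024),(.222,.019,.024))]
for c,off,(r0,r1,c0,c1) in (("top",(110,125),(125,245,110,220)),("side",(125,100),(100,215,125,280))):
    im=cv2.resize(S[c]["frame"][r0:r1,c0:c1],None,fx=5,fy=5,interpolation=cv2.INTER_CUBIC)
    for a,bb in segs:
        q=((proj(S[c],W(v,[a,bb]))-off+.5)*5-.5).round().astype(int)
        cv2.line(im,tuple(map(int,q[0])),tuple(map(int,q[1])),(0,0,255),1)
    cv2.imwrite(f"pics/ov_{c}.png",im)
E
```

```text
[ 0.4154  0.2854  0.009  -0.0013  0.0418]
[[-0.16  0.28]
 [-0.57 -0.02]
 [ 0.52 -0.15]
 [-0.96  0.15]
 [ 0.49  0.41]
 [-0.07  0.11]
 [-1.45 -0.27]
 [ 0.7  -0.14]
 [ 2.24 -0.19]
 [ 0.    1.19]
 [ 0.16  0.49]
 [ 0.37  0.08]
 [ 0.41 -0.21]
 [-0.18  0.61]
 [ 0.14 -0.03]
 [-0.11 -0.1 ]
 [-0.49 -0.44]]
```

View pics/ov_top.png

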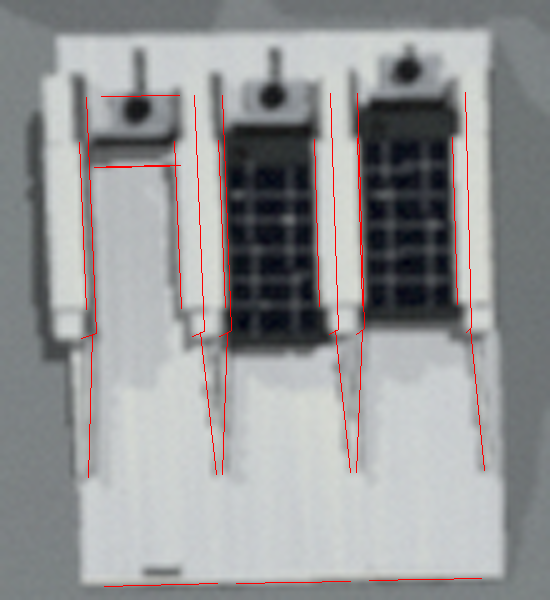

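View pics/ov_side.png

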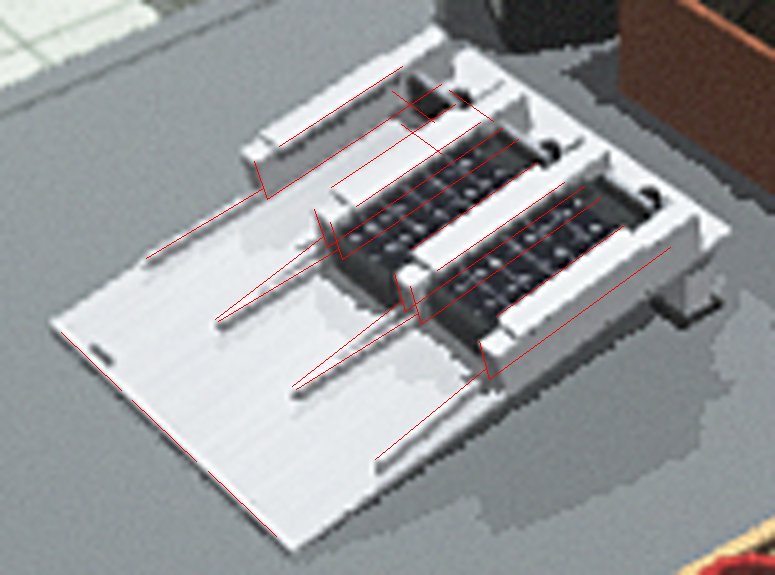

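The overlay fits in both views to within about 1–2 mm: the lane is near (0.415, 0.285, 0.009) with yaw ≈ 0. Next is the light.

```bash
cat > light.py <<'E'
from h import *
from scipy.optimize import minimize
B=np.array([(sx*x,sy*y,z) for sx in(1,-1) for sy in(1,-1) for x,y in((.055,.022),(.051,.026)) for z in(-.013,.013)])
def boxpts(v,R=None):
    c,s=np.cos(v[3]),np.sin(v[3]); Rz=np.array([[c,-s,0],[s,c,0],[0,0,1]])
    R=Rz if R is None else R
    return np.array(v[:3])+B@R.T
def sil(p,X):
    h=cv2.convexHull((proj(p,X)*16).round().astype(np.int32))
    m=np.zeros((384*4,512*4),np.uint8)
    cv2.fillConvexPoly(m,((h/16+.5)*4-.5).round().astype(np.int32),1)
    return m
def cost(v,ps,ms,Rf=None):
    r=0
    for p,m in zip(ps,ms):
        s=sil(p,boxpts(v,None if Rf is None else Rf(v))); a=(s&m).sum(); b=(s|m).sum(); r+=1-a/b
    return r
E
python3 - <<'E'
from light import *
from station import ctrl
ps=[];ms=[]
for n in("top","side"):
    p=ctrl.get_image(n); tr=ctrl.trace(p,"light_center"); print(n,[(round(d["p"],2),np.round(np.array(d["rect"])*[512,384,512,384],1)) for d in tr])
    m=[d for d in tr if d["rect"][0]>.58][0]["mask"]
    ps.append(p);ms.append(cv2.resize(np.array(m).astype(np.uint8),None,fx=4,fy=4,interpolation=cv2.INTER_NEAREST))
for sel in([0,1],[0],[1]):
    best=None
    for yaw in(-.05,-.1):
        f=lambda w:cost([w[0],w[1],.021,w[2]],[ps[i] for i in sel],[ms[i] for i in sel])
        s=minimize(f,[.6,-.219,yaw],method="Nelder-Mead",options=dict(initial_simplex=np.array([.6,-.219,yaw])+np.vstack([np.zeros(3),np.diag([.006,.006,.06])]),xatol=1e-4,fatol=1e-4))
        if best is None or s.fun<best.fun: best=s
    print(sel,best.x.round(4),round(best.fun,3))
    if len(sel)==2:
        for p,n in zip(ps,("top","side")):
            im=cv2.resize(p["frame"],None,fx=4,fy=4,interpolation=cv2.INTER_CUBIC)
            q=((proj(p,boxpts([best.x[0],best.x[1],.021,best.x[2]]))+.5)*4-.5)
            cv2.polylines(im,[cv2.convexHull(q.round().astype(np.int32))],True,(0,0,255),1)
            c=q.mean(0).astype(int); cv2.imwrite(f"pics/li_{n}.png",im[c[1]-150:c[1]+150,c[0]-200:c[0]+200])
E
python3 -c "
import cv2;cv2.imwrite('pics/li.png',cv2.hconcat([cv2.imread('pics/li_top.png'),cv2.imread('pics/li_side.png')]))"
```

```text
top [(0.8, array([320.6, 148.1,  21.2,  41.5])), (0.23, array([130.3, 142.3,  17. ,  97.5]))]
side [(0.66, array([312. , 227.8,  49. ,  39.4])), (0.58, array([210. , 136.1,  39.6,  35.2])), (0.35, array([394.1, 256. ,  15.2,  22.6]))]
[0, 1] [ 0.6006 -0.2181 -0.0846] 0.242
[0] [ 0.6006 -0.2202 -0.0786] 0.104
[1] [ 0.6011 -0.216  -0.0648] 0.108
```

View pics/li.png

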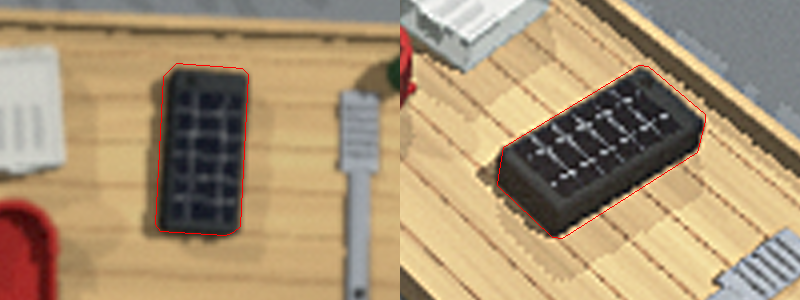

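The light's outline fits both views: centre (0.6006, -0.2185), long axis yaw ≈ -0.075. Moving over it now.

>>> carry_out --pt "0.43 -0.9 0 0 0 0.07 1" --pt "0.43 -0.9 0 0 0 0.07 1" --pt "0.43 -0.9 0 0 0 0.07 1" --pt "0.43 -0.9 0 0 0 0.07 1" --pt "0.43 -0.9 0 0 0 0.07 1" --pt "0.43 -0.9 0 0 0 0.07 1" --pt "0.43 -0.9 0 0 0 0.07 1" --pt "0.43 -0.9 0 0 0 0.07 1" --pt "0.43 -0.9 0 0 0 0.07 1" --pt "0.43 -0.9 0 0 0 0.07 1" --pt "0.43 -0.9 0 0 0 0.07 1" --pt "0.43 -0.9 0 0 0 0.07 1"

```text
t: 2.5
tool_pos: [0.3412, 0.3171, 0.2314]
tool_rot: [0.409, 3.114, 0.0]
contact_force: [-0.3, -0.4, -0.3]
opening: 0.0854
```

>>> carry_out --pt "0.43 -0.9 -0.1 0 0 0.07 1" --pt "0.43 -0.9 -0.1 0 0 0.07 1" --pt "0.43 -0.9 -0.1 0 0 0.07 1" --pt "0.43 -0.9 -0.1 0 0 0.07 1" --pt "0.43 -0.9 -0.1 0 0 0.07 1" --pt "0.43 -0.9 -0.1 0 0 0.07 1" --pt "0.43 -0.9 -0.1 0 0 0.07 1" --pt "0.43 -0.9 -0.1 0 0 0.07 1" --pt "0.43 -0.9 -0.1 0 0 0.07 1" --pt "0.43 -0.9 -0.1 0 0 0.07 1" --pt "0.43 -0.9 -0.1 0 0 0.07 1" --pt "0.43 -0.9 -0.1 0 0 0.07 1"

```text
t: 3.7
tool_pos: [0.4702, 0.047, 0.2014]
tool_rot: [0.279, 3.129, 0.0]
contact_force: [0.5, 0.4, 0.3]
opening: 0.0855
```

>>> carry_out --pt "0.43 -0.9 -0.2 0 0 0.07 1" --pt "0.43 -0.9 -0.2 0 0 0.07 1" --pt "0.43 -0.9 -0.2 0 0 0.07 1" --pt "0.43 -0.9 -0.2 0 0 0.07 1" --pt "0.43 -0.9 -0.2 0 0 0.07 1" --pt "0.43 -0.9 -0.2 0 0 0.07 1" --pt "0.43 -0.9 -0.2 0 0 0.07 1" --pt "0.43 -0.9 -0.2 0 0 0.07 1" --pt "0.43 -0.9 -0.2 0 0 0.07 1" --pt "0.43 -0.9 -0.2 0 0 0.07 1" --pt "0 0 0 0 0 0 1"

```text
t: 4.8
tool_pos: [0.5777, -0.1792, 0.1505]
tool_rot: [-0.173, -3.136, 0.0]
contact_force: [-0.0, 0.2, 0.1]
opening: 0.0851
```

>>> carry_out --pt "0.46 -0.78 -0.4 0 0 0.16 1" --pt "0.46 -0.79 -0.4 0 0 0.17 1" --pt "0 0 -0.8 0 0 0 1" --pt "0 0 -0.8 0 0 0 1" --pt "0 0 -0.4 0 0 0 1" --pt "0 0 0 0 0 0 1"

```text
t: 5.4
tool_pos: [0.599, -0.2151, 0.0793]
tool_rot: [-0.117, -3.136, -0.003]
contact_force: [-0.4, -0.8, -0.2]
opening: 0.0856
```

Run:
```python
from station import ctrl
import cv2
for n,(a,b) in (("top",(325,165)),("side",(330,230))):
    p=ctrl.get_image(n); f=p["frame"][max(0,b-70):b+70,a-80:a+80]; cv2.imwrite(f"pics/g_{n}.png",cv2.resize(f,(640,560),interpolation=cv2.INTER_CUBIC)[:, :400*2])
a=cv2.imread("pics/g_top.png");b=cv2.imread("pics/g_side.png"); cv2.imwrite("pics/g.png",cv2.resize(cv2.hconcat([a,b]),(800,350)))
```

```text
(no output)
```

View pics/g.png

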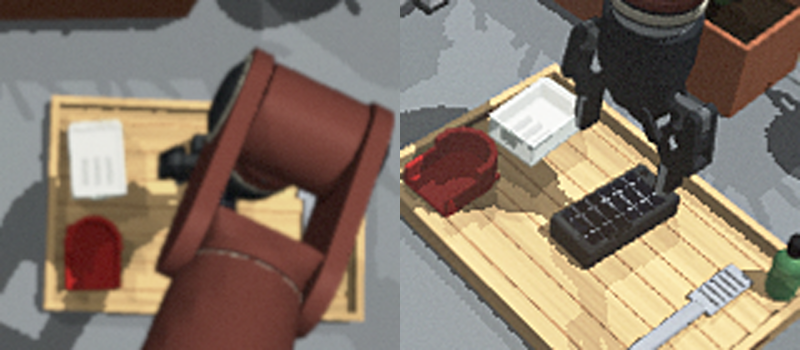

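>>> carry_out --pt "0.06 -0.13 -0.8 0 0 0 1" --pt "0 0 -0.8 0 0 0 1" --pt "0 0 -0.6 0 0 0 1" --pt "0 0 -0.2 0 0 0 1" --pt "0 0 -0.1 0 0 0 1" --pt "0 0 0 0 0 0 1"

```text
t: 6.1
tool_pos: [0.6023, -0.2197, 0.0195]
tool_rot: [0.117, 3.139, -0.001]
contact_force: [0.0, -0.0, -0.5]
opening: 0.0853
```

>>> carry_out --pt "-0.05 0.04 -0.2 0 0 0 1" --pt "0 0 -0.14 0 0 0 1" --pt "0 0 0 0 0 0 1"

```text
t: 6.4
tool_pos: [0.6002, -0.2183, 0.0099]
tool_rot: [-0.117, -3.139, -0.0]
contact_force: [0.1, -0.6, 1.1]
opening: 0.0853
```

>>> carry_out --pt "0 0 0 0 0 0 0.4" --pt "0 0 0 0 0 0 0.3" --pt "0 0 0 0 0 0 0.3" --pt "0 0 0 0 0 0 0.3" --pt "0 0 0 0 0 0 0.3" --pt "0 0 0 0 0 0 0.3" --grip_force 40

```text
t: 7.0
tool_pos: [0.601, -0.2187, 0.0108]
tool_rot: [0.118, 3.138, -0.0]
contact_force: [-0.7, 0.1, 2.9]
opening: 0.0516
```

>>> carry_out --pt "0 0 0.3 0 0 0 0.3" --pt "0 0 0.8 0 0 0 0.3" --pt "0 0 1 0 0 0 0.3" --pt "0 0 1 0 0 0 0.3" --pt "0 0 0.8 0 0 0 0.3" --pt "0 0 0.3 0 0 0 0.3" --pt "0 0 0 0 0 0 0.3"

```text
t: 7.7
tool_pos: [0.6011, -0.2188, 0.1165]
tool_rot: [0.117, 3.138, -0.001]
contact_force: [0.2, 0.0, -2.4]
opening: 0.0516
```

Run:
```python
from station import ctrl
import cv2
p=ctrl.get_image("side"); f=p["frame"][130:300,230:430]; cv2.imwrite("pics/lift.png",cv2.resize(f,None,fx=3,fy=3,interpolation=cv2.INTER_CUBIC))
print(ctrl.get_obs()["opening"])
```

```text
0.05142464249876115
```

View pics/lift.png

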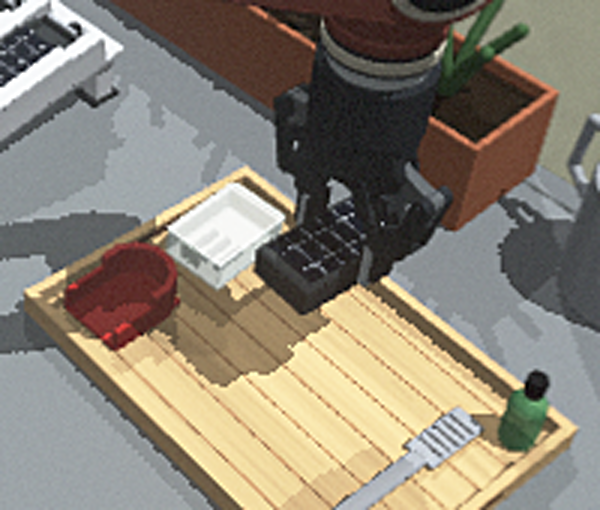

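The side view shows the light held level in the gripper, with its near end at about (290,265) in the crop. The other tray items haven't moved. Carrying it to the lane foot.

>>> carry_out --pt "-0.2 0.6 0 0 -0.08 0.03 0.3" --pt "-0.27 0.92 0 0 -0.08 0.03 0.3" --pt "-0.27 0.92 0 0 -0.08 0.03 0.3" --pt "-0.27 0.92 0 0 -0.08 0.03 0.3" --pt "-0.27 0.92 0 0 -0.08 0.03 0.3" --pt "-0.27 0.92 0 0 -0.08 0.03 0.3" --pt "-0.27 0.92 0 0 -0.08 0.03 0.3" --pt "-0.27 0.92 0 0 -0.08 0.03 0.3" --pt "-0.27 0.92 0 0 -0.08 0.03 0.3" --pt "-0.27 0.92 0 0 -0.08 0.03 0.3" --pt "-0.27 0.92 0 0 -0.08 0.03 0.3" --pt "-0.27 0.92 0 0 -0.08 0.03 0.3"

```text
t: 8.95
tool_pos: [0.519, 0.0511, 0.1132]
tool_rot: [0.058, 3.048, 0.006]
contact_force: [-0.2, 0.4, -1.6]
opening: 0.0515
```

>>> carry_out --pt "-0.27 0.92 0 0 -0.08 0.03 0.3" --pt "-0.27 0.92 0 0 -0.08 0.03 0.3" --pt "-0.27 0.92 0 0 -0.08 0.03 0.3" --pt "-0.27 0.92 0 0 -0.08 0.03 0.3" --pt "-0.27 0.92 0 0 -0.08 0.03 0.3" --pt "-0.27 0.92 0 0 -0.08 0.03 0.3" --pt "-0.27 0.92 0 0 -0.08 0.03 0.3" --pt "-0.27 0.92 0 0 -0.08 0.03 0.3" --pt "-0.27 0.8 0 0 -0.08 0.03 0.3" --pt "-0.27 0.5 0 0 -0.08 0.03 0.3" --pt "0 0 0 0 0 0 0.3"

```text
t: 10.05
tool_pos: [0.451, 0.267, 0.1131]
tool_rot: [0.008, 2.969, 0.009]
contact_force: [0.2, 0.5, -1.4]
opening: 0.0516
```

```bash
cat > tgt.py <<'E'
from rack import *
from scipy.spatial.transform import Rotation as Ro
v=pickle.load(open("v.pkl","rb"))
def report(o,lane=None,flipzero=True):
    R=laneR(v[3]); L=R.T@(np.array(o["tool_pos"])-v[:3])
    T=Ro.from_rotvec(o["tool_rot"]).as_matrix()
    Td=np.column_stack([-R[:,0],R[:,1],-R[:,2]])
    print("t",round(o["t"],2),"tcp lane mm",(L*1000).round(1),"rot err(world, rad)",Ro.from_matrix(Td@T.T).as_rotvec().round(4),"F lane",(R.T@o["contact_force"]).round(2),"open",round(o["opening"],4))
    if lane is not None: print("shift needed /25mm",((R@np.array(lane)+v[:3]-o["tool_pos"])/.025).round(3))
E
python3 - <<'E'
from tgt import *
from station import ctrl
report(ctrl.get_obs(),(.042,0,.020))
E
```

```text
t 10.05 tcp lane mm [ 53.1 -18.4  96.4] rot err(world, rad) [-0.0064 -0.0024  0.0036] F lane [-0.02  0.51 -1.46] open 0.0516
shift needed /25mm [ 0.093  0.735 -3.087]
```

>>> carry_out --pt "0.09 0.73 -0.2 -0.06 0 0.04 0.3" --pt "0 0 -0.6 0 0 0 0.3" --pt "0 0 -0.7 0 0 0 0.3" --pt "0 0 -0.7 0 0 0 0.3" --pt "0 0 -0.6 0 0 0 0.3" --pt "0 0 -0.2 0 0 0 0.3" --pt "0 0 0 0 0 0 0.3"

```text
t: 10.75
tool_pos: [0.4547, 0.2829, 0.0382]
tool_rot: [0.007, 2.969, -0.002]
contact_force: [-0.0, -0.1, -2.0]
opening: 0.0512
```

Run:
```python
from tgt import *
from station import ctrl
report(ctrl.get_obs(),(.042,0,.0038))
for n,(r0,r1,c0,c1) in (("top",(125,245,110,240)),("side",(90,220,110,270))):
    p=ctrl.get_image(n); f=p["frame"][r0:r1,c0:c1]; cv2.imwrite(f"pics/pl_{n}.png",cv2.resize(f,(400*1,300+69)))
a=cv2.imread("pics/pl_top.png");b=cv2.imread("pics/pl_side.png"); cv2.imwrite("pics/pl.png",cv2.hconcat([a,b]))
```

```text
t 10.75 tcp lane mm [43.7 -2.4 22. ] rot err(world, rad) [ 0.0006 -0.0023  0.0034] F lane [-0.37 -0.08 -1.96] open 0.0512
shift needed /25mm [ 0.058  0.098 -0.729]
```

View pics/pl.png

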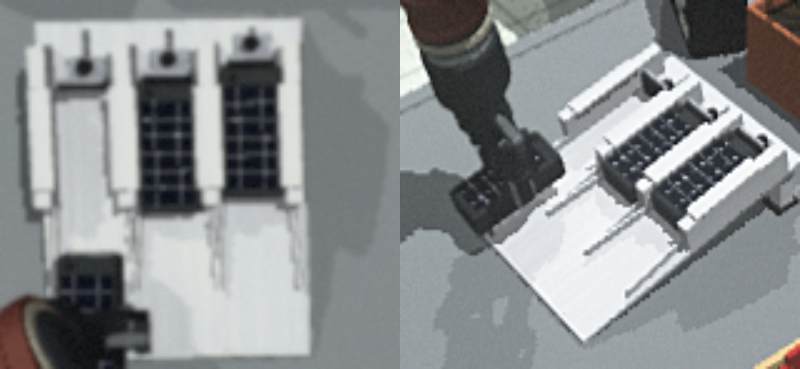

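The light hangs over the free lane's foot and lines up with it in both views. Lowering until I feel the floor.

>>> carry_out --pt "0.06 0.1 -0.3 0 0 0 0.3" --pt "0 0 -0.25 0 0 0 0.3" --pt "0 0 -0.1 0 0 0 0.3" --pt "0 0 0 0 0 0 0.3"

```text
t: 11.25
tool_pos: [0.4571, 0.2865, 0.0233]
tool_rot: [0.006, 2.967, 0.0]
contact_force: [-0.3, 0.6, -1.1]
opening: 0.0513
```

Run:
```python
from tgt import *
from station import ctrl
report(ctrl.get_obs(),(.042,0,.0028))
```

```text
t 11.25 tcp lane mm [43.5  1.2  6.9] rot err(world, rad) [-0.0007  0.0001  0.0026] F lane [-0.52  0.55 -1.07] open 0.0513
shift needed /25mm [-0.031 -0.047 -0.172]
```

>>> carry_out --pt "0 -0.02 -0.06 0 0 0 0.3" --pt "0 0 0 0 0 0 0.3"

```text
t: 11.45
tool_pos: [0.4576, 0.2862, 0.0225]
tool_rot: [0.006, 2.966, 0.001]
contact_force: [-0.1, -0.2, -2.0]
opening: 0.0512
```

>>> carry_out --pt "0 0 -0.04 0 0 0 0.3" --pt "0 0 0 0 0 0 0.3"

```text
t: 11.65
tool_pos: [0.4576, 0.2862, 0.0216]
tool_rot: [0.006, 2.966, 0.001]
contact_force: [0.2, -0.7, -1.5]
opening: 0.051
```

>>> carry_out --pt "0 0 -0.04 0 0 0 0.3" --pt "0 0 0 0 0 0 0.3"

```text
t: 11.85
tool_pos: [0.4575, 0.2862, 0.0205]
tool_rot: [0.006, 2.966, 0.001]
contact_force: [0.9, 0.2, -1.5]
opening: 0.0513
```

>>> carry_out --pt "0 0 -0.04 0 0 0 0.3" --pt "0 0 0 0 0 0 0.3"

```text
t: 12.05
tool_pos: [0.4575, 0.2862, 0.0194]
tool_rot: [0.006, 2.966, 0.001]
contact_force: [-0.2, -0.6, -1.8]
opening: 0.051
```

>>> carry_out --pt "0 0 -0.04 0 0 0 0.3" --pt "0 0 0 0 0 0 0.3"

```text
t: 12.25
tool_pos: [0.4575, 0.2862, 0.0184]
tool_rot: [0.006, 2.966, 0.001]
contact_force: [-1.1, -0.5, -2.4]
opening: 0.0514
```

>>> carry_out --pt "0 0 -0.04 0 0 0 0.3" --pt "0 0 0 0 0 0 0.3"

```text
t: 12.45
tool_pos: [0.4575, 0.2862, 0.0174]
tool_rot: [0.006, 2.966, 0.001]
contact_force: [-1.4, 0.1, -1.7]
opening: 0.0514
```

>>> carry_out --pt "0 0 -0.04 0 0 0 0.3" --pt "0 0 0 0 0 0 0.3"

```text
t: 12.65
tool_pos: [0.4575, 0.2862, 0.0164]
tool_rot: [0.006, 2.966, 0.001]
contact_force: [-0.3, 1.0, -1.3]
opening: 0.0514
```

>>> carry_out --pt "0 0 -0.04 0 0 0 0.3" --pt "0 0 0 0 0 0 0.3"

```text
t: 12.85
tool_pos: [0.4575, 0.2862, 0.0154]
tool_rot: [0.006, 2.966, 0.001]
contact_force: [-0.5, -0.8, -1.6]
opening: 0.0514
```

>>> carry_out --pt "0 0 -0.04 0 0 0 0.3" --pt "0 0 0 0 0 0 0.3"

```text
t: 13.05
tool_pos: [0.4577, 0.2863, 0.0151]
tool_rot: [0.006, 2.966, 0.001]
contact_force: [-3.2, -2.4, 4.1]
opening: 0.0511
```

>>> carry_out --pt "0 0 0 0 0 0 0.7" --pt "0 0 0 0 0 0 0.85" --pt "0 0 0 0 0 0 0.85" --pt "0 0 0 0 0 0 0.85"

```text
t: 13.45
tool_pos: [0.4576, 0.2863, 0.0145]
tool_rot: [0.006, 2.966, 0.002]
contact_force: [-0.4, -0.0, -0.2]
opening: 0.0724
```

Run:
```python
from tgt import *
from station import ctrl
report(ctrl.get_obs(),(.042,0,.0028))
```

```text
t 13.45 tcp lane mm [42.5  0.9 -1.8] rot err(world, rad) [-0.0014  0.0015  0.0027] F lane [-0.45 -0.04 -0.14] open 0.0724
shift needed /25mm [-0.054 -0.036  0.179]
```

>>> carry_out --pt "-0.05 0 0.3 0 0 0 0.85" --pt "-0.17 0 0.97 0 0 0 0.85" --pt "-0.17 0 0.97 0 0 0 0.85" --pt "-0.5 0 0.3 0 0 0 0.4" --pt "-0.9 0 0 0 0 0 0" --pt "-0.9 0 0 0 0 0 0" --pt "-0.5 0 0 0 0 0 0" --pt "0 0 0 0 0 0 0" --pt "0 0 0 0 0 0 0"

```text
t: 14.35
tool_pos: [0.3783, 0.2865, 0.0785]
tool_rot: [0.006, 2.965, 0.002]
contact_force: [-0.6, 0.4, -0.9]
opening: 0.0002
```

Run:
```python
from tgt import *
from station import ctrl
report(ctrl.get_obs())
S1={}
for n,(r0,r1,c0,c1) in (("top",(125,255,110,220)),("side",(90,220,110,270))):
    p=ctrl.get_image(n); S1[n]=p
    f=p["frame"][r0:r1,c0:c1]; cv2.imwrite(f"pics/p2_{n}.png",cv2.resize(f,None,fx=4.5 if n=="top" else 4.5,fy=4.5,interpolation=cv2.INTER_CUBIC))
    for d in ctrl.trace(p,"light_center")+ctrl.mark_of(p,"light_center"): print(n,round(d["p"],2),d.get("position"),d.get("rect"))
pickle.dump(S1,open("s1.pkl","wb"))
```

```text
t 14.35 tcp lane mm [-24.4   1.   75. ] rot err(world, rad) [-0.0017  0.0025  0.0023] F lane [-0.72  0.37 -0.76] open 0.0002
top 0.73 None [0.5311, 0.4672, 0.041, 0.0865]
top 0.65 [0.2756, 0.5948] None
side 0.69 None [0.2572, 0.3781, 0.0887, 0.0875]
side 0.54 None [0.4055, 0.2948, 0.0127, 0.0299]
side 0.97 [0.3023, 0.4195] None
```

View pics/p2_top.png

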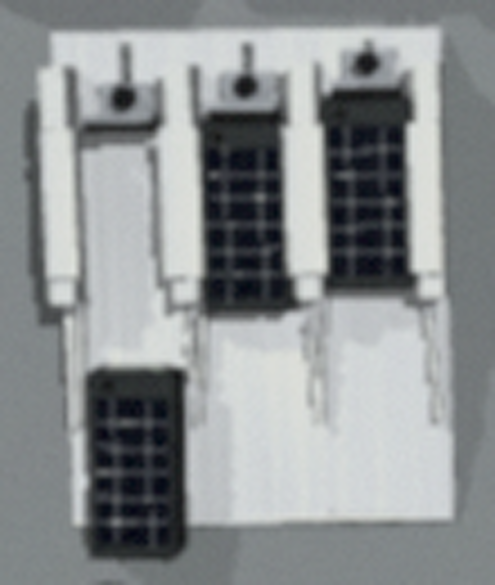

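View pics/p2_side.png

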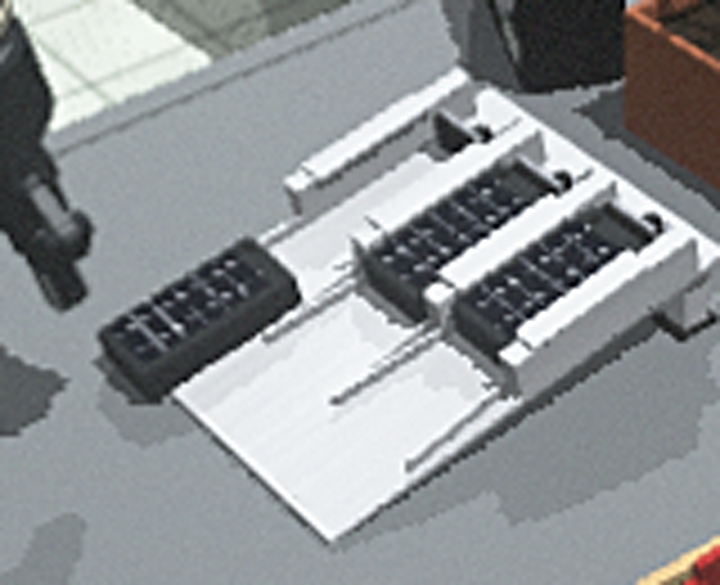

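Run:
```python
from tgt import *
import pickle
S1=pickle.load(open("s1.pkl","rb"))
v[2]-=.0046
# refit x,y using top foot edge: both ends
r=lambda a: np.ravel([proj(S["top"],W([a[0],a[1],v[2],v[3]],(0,v[4],0)))[0]-T((82,583)),proj(S["top"],W([a[0],a[1],v[2],v[3]],(0,-.14-v[4],0)))[0]-T((503,578)),
 proj(S["top"],W([a[0],a[1],v[2],v[3]],(.15,.024,.031)))[0]-T((87,308)),proj(S["top"],W([a[0],a[1],v[2],v[3]],(.15,-.024,.031)))[0]-T((184,308))])
s=least_squares(r,v[:2]); print(s.x.round(4),r(s.x).reshape(-1,2).round(2)); 
v[:2]=s.x
pickle.dump(v,open("v.pkl","wb"))
from light import boxpts,B
# silhouettes of light in lane at x=L
tp=S1["top"]; f=tp["frame"]
im=cv2.resize(f[125:255,110:220],None,fx=4.5,fy=4.5,interpolation=cv2.INTER_CUBIC)
for L,c in((.038,(0,0,255)),):
    X=W(v,B+np.array([L,0,.013])); q=((proj(tp,X)-[110,125]+.5)*4.5-.5).round().astype(np.int32)
    cv2.polylines(im,[cv2.convexHull(q)],True,c,1)
for xs in (.222,.258,.24,.23):
  for z in (0,.024):
    q=((proj(tp,W(v,[(xs,-.019,z),(xs,.019,z)]))-[110,125]+.5)*4.5-.5); print(xs,z,q.round(0).tolist())
cv2.imwrite("pics/ov2.png",im)
from station import ctrl
report(ctrl.get_obs())
```

```text
[0.4161 0.2859] [[ 0.11  0.28]
 [ 0.09 -0.35]
 [ 0.14  0.18]
 [-0.34 -0.12]]
0.222 0 [[163.0, 149.0], [97.0, 149.0]]
0.222 0.024 [[153.0, 150.0], [86.0, 150.0]]
0.258 0 [[160.0, 86.0], [94.0, 87.0]]
0.258 0.024 [[150.0, 86.0], [83.0, 87.0]]
0.24 0 [[162.0, 117.0], [96.0, 118.0]]
0.24 0.024 [[152.0, 118.0], [84.0, 119.0]]
0.23 0 [[162.0, 135.0], [96.0, 136.0]]
0.23 0.024 [[152.0, 135.0], [85.0, 136.0]]
t 14.65 tcp lane mm [-24.4   0.2  79.1] rot err(world, rad) [-0.0011  0.0012  0.0032] F lane [ 0.94  0.61 -0.6 ] open 0.0003
```

View pics/ov2.png

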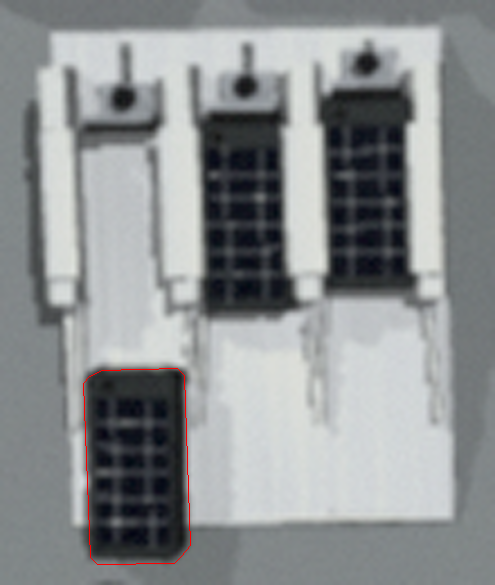

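The light lies straight on the foot at lane x ≈ 40 mm. The stop face shows at x ≈ 232 mm, so home should be light centre ≈ 177 mm. The closed fingers go down behind the low end.

Run:
```python
from tgt import *
from station import ctrl
report(ctrl.get_obs(),(-.044,0,.009))
print((laneR(v[3])[:,0]).round(4))
```

```text
t 14.65 tcp lane mm [-24.4   0.2  79.1] rot err(world, rad) [-0.0011  0.0012  0.0032] F lane [ 0.94  0.61 -0.6 ] open 0.0003
shift needed /25mm [-0.285 -0.007 -2.898]
[ 0.9848 -0.0012  0.1736]
```

>>> carry_out --pt "-0.5 0 0 0 0 0.03 0" --pt "-0.3 0 -0.3 0 0 0 0" --pt "0.11 0 -0.7 0 0 0 0" --pt "0.13 0 -0.75 0 0 0 0" --pt "0.13 0 -0.65 0 0 0 0" --pt "0.05 0 -0.3 0 0 0 0" --pt "0.04 0 -0.2 0 0 0 0" --pt "0 0 0 0 0 0 0"

```text
t: 15.45
tool_pos: [0.3688, 0.286, 0.005]
tool_rot: [0.001, 2.967, 0.001]
contact_force: [-0.7, -0.1, 0.2]
opening: 0.0002
```

Run:
```python
from tgt import *
from station import ctrl
report(ctrl.get_obs(),(-.030,0,.009))
p=ctrl.get_image("side"); f=p["frame"][110:230,100:250]; cv2.imwrite("pics/push0.png",cv2.resize(f,None,fx=5,fy=5,interpolation=cv2.INTER_CUBIC))
```

```text
t 15.45 tcp lane mm [-46.4   0.1   8.9] rot err(world, rad) [-0.0007  0.0004 -0.0004] F lane [-0.65 -0.06  0.32] open 0.0002
shift needed /25mm [ 0.647 -0.003  0.12 ]
```

View pics/push0.png

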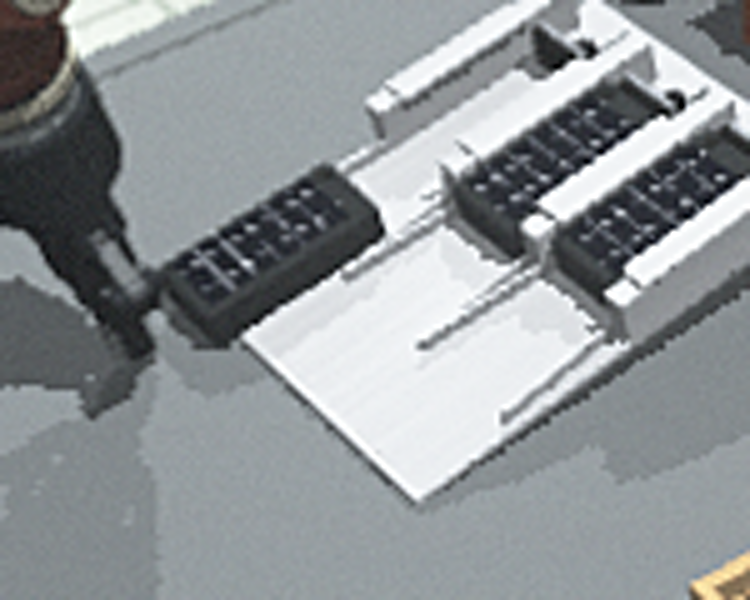

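>>> carry_out --pt "0.2 0 0.035 0 0 0 0" --pt "0.2 0 0.035 0 0 0 0" --pt "0.2 0 0.035 0 0 0 0" --pt "0.2 0 0.035 0 0 0 0" --pt "0.2 0 0.035 0 0 0 0" --pt "0.2 0 0.035 0 0 0 0"

```text
t: 16.1
tool_pos: [0.3994, 0.2861, 0.0107]
tool_rot: [0.002, 2.967, 0.001]
contact_force: [-2.3, -0.4, 0.6]
opening: 0.0002
```

>>> carry_out --pt "0.2 0 0.035 0 0 0 0" --pt "0.2 0 0.035 0 0 0 0" --pt "0.2 0 0.035 0 0 0 0" --pt "0.2 0 0.035 0 0 0 0" --pt "0.2 0 0.035 0 0 0 0" --pt "0.2 0 0.035 0 0 0 0"

```text
t: 16.7
tool_pos: [0.4298, 0.2862, 0.0161]
tool_rot: [0.002, 2.966, 0.002]
contact_force: [-0.0, -0.3, 0.1]
opening: 0.0001
```

Run:
```python
from tgt import *
from station import ctrl
report(ctrl.get_obs(),(.06,0,.009))
p=ctrl.get_image("side"); f=p["frame"][110:230,100:250]; cv2.imwrite("pics/push1.png",cv2.resize(f,None,fx=5,fy=5,interpolation=cv2.INTER_CUBIC))
```

```text
t 16.7 tcp lane mm [15.5  0.3  9.1] rot err(world, rad) [-0.0012  0.0013 -0.0003] F lane [-0.02 -0.31  0.07] open 0.0001
shift needed /25mm [ 1.754 -0.014  0.303]
```

View pics/push1.png

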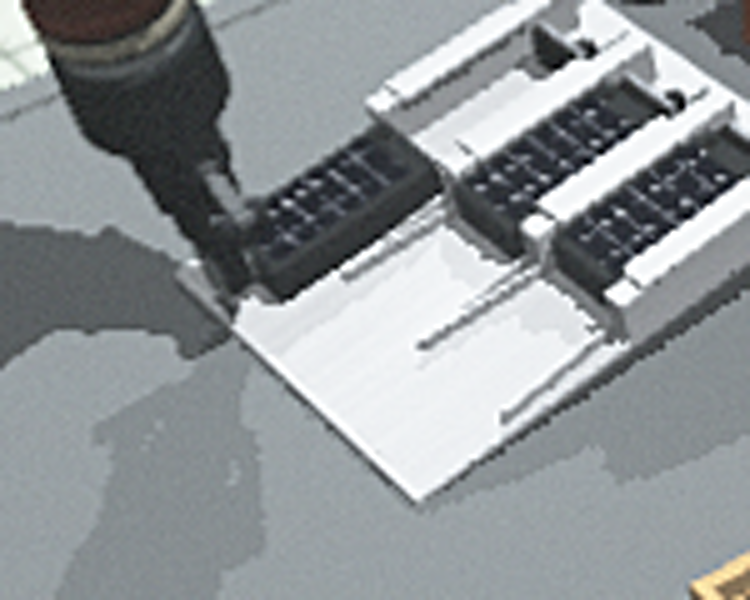

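The light slides straight and its upper end has reached the walls (near (410,160) in the crop). Pushing on while watching the force.

>>> carry_out --pt "0.16 0 0.028 0 0 0 0" --pt "0.16 0 0.028 0 0 0 0" --pt "0.16 0 0.028 0 0 0 0" --pt "0.16 0 0.028 0 0 0 0" --pt "0.16 0 0.028 0 0 0 0"

```text
t: 17.25
tool_pos: [0.4496, 0.2862, 0.0196]
tool_rot: [0.002, 2.966, 0.002]
contact_force: [-1.0, 0.8, -0.8]
opening: 0.0
```

>>> carry_out --pt "0.16 0 0.028 0 0 0 0" --pt "0.16 0 0.028 0 0 0 0" --pt "0.16 0 0.028 0 0 0 0" --pt "0.16 0 0.028 0 0 0 0" --pt "0.16 0 0.028 0 0 0 0"

```text
t: 17.75
tool_pos: [0.4697, 0.2862, 0.0231]
tool_rot: [0.002, 2.966, 0.002]
contact_force: [-1.3, -0.7, 0.5]
opening: -0.0
```

Run:
```python
from tgt import *
from station import ctrl
report(ctrl.get_obs(),(.06,0,.009))
S1={}
for n,(r0,r1,c0,c1) in (("top",(120,250,110,220)),("side",(90,220,120,270))):
    p=ctrl.get_image(n); S1[n]=p
    f=p["frame"][r0:r1,c0:c1]; cv2.imwrite(f"pics/p3_{n}.png",cv2.resize(f,None,fx=3,fy=3,interpolation=cv2.INTER_CUBIC))
a=cv2.imread("pics/p3_top.png");b=cv2.imread("pics/p3_side.png"); cv2.imwrite("pics/p3.png",cv2.hconcat([a,b]))
```

```text
t 17.75 tcp lane mm [56.   0.4  9.2] rot err(world, rad) [-0.0012  0.0013 -0.0003] F lane [-1.18 -0.67  0.73] open -0.0
shift needed /25mm [ 0.158 -0.015  0.021]
```

View pics/p3.png

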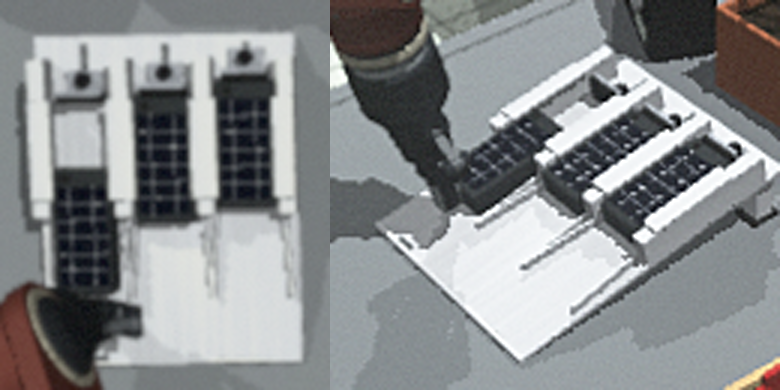

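The light is under the lips, in line with the lane, roughly 55–63 mm short of the stop. Going on about 36 mm.

>>> carry_out --pt "0.16 0 0.028 0 0 0 0" --pt "0.16 0 0.028 0 0 0 0" --pt "0.16 0 0.028 0 0 0 0" --pt "0.16 0 0.028 0 0 0 0" --pt "0.16 0 0.028 0 0 0 0"

```text
t: 18.35
tool_pos: [0.4897, 0.2862, 0.0265]
tool_rot: [0.002, 2.966, 0.002]
contact_force: [-0.3, -0.4, 0.1]
opening: -0.0005
```

>>> carry_out --pt "0.16 0 0.028 0 0 0 0" --pt "0.16 0 0.028 0 0 0 0" --pt "0.16 0 0.028 0 0 0 0" --pt "0.16 0 0.028 0 0 0 0"

```text
t: 18.75
tool_pos: [0.5057, 0.2862, 0.0294]
tool_rot: [0.002, 2.966, 0.002]
contact_force: [-0.4, 0.6, -0.7]
opening: 0.0001
```

Run:
```python
from tgt import *
from station import ctrl
report(ctrl.get_obs())
for n,(r0,r1,c0,c1) in (("top",(130,230,110,190)),("side",(100,180,160,260))):
    p=ctrl.get_image(n)
    f=p["frame"][r0:r1,c0:c1]; cv2.imwrite(f"pics/p4_{n}.png",cv2.resize(f,(400,500) if n=="top" else (400,320),interpolation=cv2.INTER_CUBIC))
    if n=="top":
        for xs in(.17,.18,.19,.2,.21,.22,.23,.24): print(xs,((proj(p,W(v,[(xs,0,.025)]))[0]-[110,130]+.5)*5).round(1))
a=cv2.imread("pics/p4_top.png");b=cv2.copyMakeBorder(cv2.imread("pics/p4_side.png"),0,180,0,0,0); cv2.imwrite("pics/p4.png",cv2.hconcat([a,b]))
```

```text
t 18.75 tcp lane mm [92.6  0.4  9.1] rot err(world, rad) [-0.0013  0.0013 -0.0002] F lane [-0.53  0.64 -0.58] open 0.0001
0.17 [136.9 243.8]
0.18 [136.1 224.4]
0.19 [135.2 204.9]
0.2 [134.4 185.4]
0.21 [133.6 165.8]
0.22 [132.7 146.2]
0.23 [131.9 126.6]
0.24 [131.  106.9]
```

View pics/p4.png

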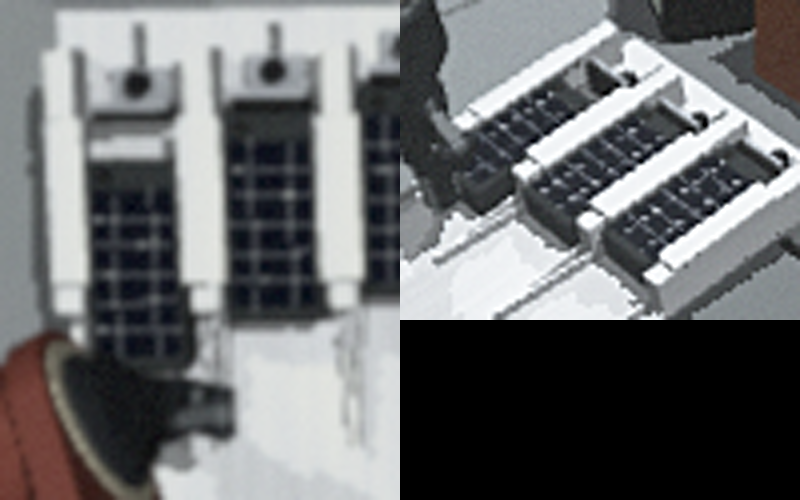

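Gap to the stop is about 20 mm (light edge at v≈158, stop face at v≈117 in the top crop). Closing the first part at 2 mm per row, then feeling.

>>> carry_out --pt "0.08 0 0.014 0 0 0 0" --pt "0.08 0 0.014 0 0 0 0" --pt "0.08 0 0.014 0 0 0 0" --pt "0.08 0 0.014 0 0 0 0" --pt "0.08 0 0.014 0 0 0 0"

```text
t: 19.35
tool_pos: [0.5154, 0.2863, 0.0311]
tool_rot: [0.002, 2.966, 0.002]
contact_force: [-3.0, 0.0, 1.2]
opening: 0.0003
```

>>> carry_out --pt "0.03 0 0.005 0 0 0 0" --pt "0.03 0 0.005 0 0 0 0" --pt "0.03 0 0.005 0 0 0 0"

```text
t: 19.65
tool_pos: [0.5176, 0.2862, 0.0314]
tool_rot: [0.002, 2.966, 0.002]
contact_force: [-2.2, 0.4, 1.2]
opening: 0.0001
```

>>> carry_out --pt "0.03 0 0.005 0 0 0 0" --pt "0.03 0 0.005 0 0 0 0" --pt "0.03 0 0.005 0 0 0 0"

```text
t: 19.95
tool_pos: [0.5198, 0.2862, 0.0318]
tool_rot: [0.002, 2.966, 0.002]
contact_force: [-2.4, 0.4, 0.8]
opening: -0.0002
```

>>> carry_out --pt "0.02 0 0.0035 0 0 0 0" --pt "0.02 0 0.0035 0 0 0 0" --pt "0.02 0 0.0035 0 0 0 0"

```text
t: 20.25
tool_pos: [0.5214, 0.2862, 0.0321]
tool_rot: [0.002, 2.966, 0.002]
contact_force: [-2.5, -0.7, 0.6]
opening: 0.0002
```

>>> carry_out --pt "0.02 0 0.0035 0 0 0 0" --pt "0.02 0 0.0035 0 0 0 0"

```text
t: 20.45
tool_pos: [0.5224, 0.2863, 0.0323]
tool_rot: [0.002, 2.966, 0.002]
contact_force: [-2.6, 0.1, 1.1]
opening: 0.0001
```

>>> carry_out --pt "0.02 0 0.0035 0 0 0 0" --pt "0.02 0 0.0035 0 0 0 0"

```text
t: 20.65
tool_pos: [0.5234, 0.2862, 0.0325]
tool_rot: [0.002, 2.966, 0.002]
contact_force: [-2.7, 0.2, 0.5]
opening: -0.0003
```

>>> carry_out --pt "0.02 0 0.0035 0 0 0 0" --pt "0.02 0 0.0035 0 0 0 0"

```text
t: 20.85
tool_pos: [0.524, 0.2862, 0.0325]
tool_rot: [0.002, 2.967, 0.002]
contact_force: [-4.3, 0.6, 2.1]
opening: -0.0001
```

Run:
```python
from tgt import *
from station import ctrl
report(ctrl.get_obs())
for n,(r0,r1,c0,c1) in (("top",(130,190,110,170)),("side",(100,160,180,255))):
    p=ctrl.get_image(n)
    f=p["frame"][r0:r1,c0:c1]; cv2.imwrite(f"pics/p5_{n}.png",cv2.resize(f,(360,360) if n=="top" else (440,360),interpolation=cv2.INTER_CUBIC))
a=cv2.imread("pics/p5_top.png");b=cv2.imread("pics/p5_side.png"); cv2.imwrite("pics/p5.png",cv2.hconcat([a,b]))
```

```text
t 20.85 tcp lane mm [111.2   0.4   9. ] rot err(world, rad) [-0.0012  0.0004 -0.0001] F lane [-3.86  0.64  2.86] open -0.0001
```

View pics/p5.png

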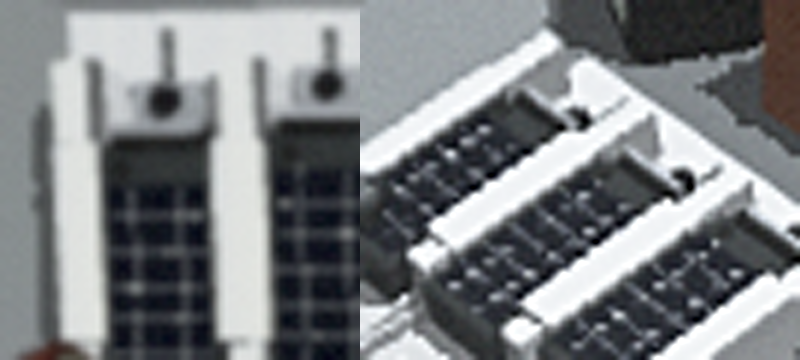

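The force rose and motion shortened, and the top view shows the light's end at the stop with no gap left. A few very small steps to confirm.

>>> carry_out --pt "0.01 0 0.002 0 0 0 0" --pt "0 0 0 0 0 0 0"

```text
t: 21.15
tool_pos: [0.5241, 0.2862, 0.0325]
tool_rot: [0.002, 2.967, 0.001]
contact_force: [-5.5, -0.0, 3.0]
opening: -0.0001
```

>>> carry_out --pt "0.01 0 0.002 0 0 0 0" --pt "0 0 0 0 0 0 0"

```text
t: 21.35
tool_pos: [0.5241, 0.2862, 0.0325]
tool_rot: [0.002, 2.967, 0.001]
contact_force: [-6.3, 0.4, 2.8]
opening: 0.0001
```

Firm contact: the TCP stands still while the force builds to about 6 N. Backing off straight down the slope.

>>> carry_out --pt "-0.03 0 -0.005 0 0 0 0" --pt "-0.06 0 -0.01 0 0 0 0" --pt "-0.3 0 -0.053 0 0 0 0" --pt "-0.6 0 -0.1 0 0 0 0" --pt "-0.8 0 0.2 0 0 0 0" --pt "-0.6 0 0.8 0 0 0 0" --pt "-0.3 0 1 0 0 0 0" --pt "-0.6 0 1 0 0 0 0" --pt "-0.9 0 0.8 0 0 0 0" --pt "-0.6 0 0.4 0 0 0 0" --pt "0 0 0 0 0 0 0"

```text
t: 22.45
tool_pos: [0.405, 0.287, 0.1357]
tool_rot: [0.0, 2.961, 0.005]
contact_force: [0.1, 0.3, -0.4]
opening: -0.0
```

Run:
```python
from tgt import *
from station import ctrl
from light import B
report(ctrl.get_obs())
for n,(r0,r1,c0,c1) in (("top",(130,230,110,190)),("side",(100,170,170,260))):
    p=ctrl.get_image(n); k=5 if n=="top" else 4.4
    im=cv2.resize(p["frame"][r0:r1,c0:c1],None,fx=k,fy=k,interpolation=cv2.INTER_CUBIC)
    im=cv2.copyMakeBorder(im,0,500-im.shape[0],0,0,0)
    cv2.imwrite(f"pics/p6_{n}.png",im)
    print(n,[(round(d["p"],2),np.round(np.array(d["position"])*[512,384],1)) for d in ctrl.mark_of(p,"light_center")], proj(p,W(v,[(.1772,0,.013)])).round(1))
a=cv2.imread("pics/p6_top.png");b=cv2.imread("pics/p6_side.png"); cv2.imwrite("pics/p6.png",cv2.hconcat([a,b]))
p=ctrl.get_image("side"); cv2.imwrite("pics/full.png",p["frame"])
```

```text
t 22.45 tcp lane mm [ 11.9   1.1 131.2] rot err(world, rad) [-0.0036  0.0056 -0.0016] F lane [ 0.05  0.3  -0.44] open -0.0
top [(0.67, array([135.7, 174.6]))] [[137.9 175.2]]
side [(0.93, array([195.3, 134.5]))] [[195.3 133.6]]
```

View pics/p6.png

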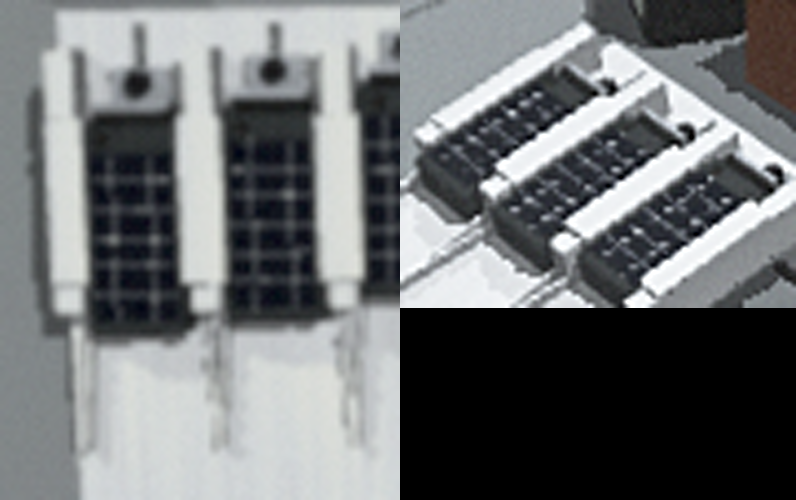

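View pics/full.png

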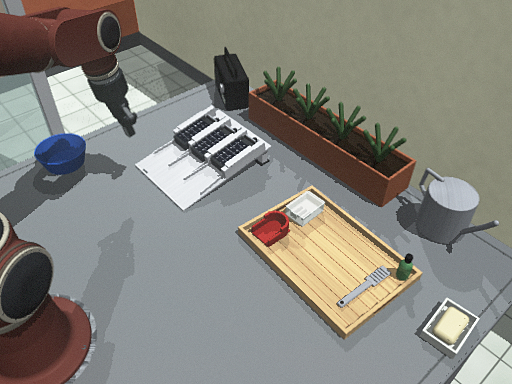

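The light sits against the stop, cell up and in line, just like its neighbours. The neighbours and tray items are unmoved and the arm is clear. Handing in.

```bash
python3 -c "
from station import ctrl
print(ctrl.finish_job())"
```

```text
the job is handed in; nothing more can be done
None
```

The solar light is in the free lane, cell up and against its stop, and I handed the job in at about 22.6 s of the 54 s; the hand-in gave no verdict.

- **Placing:** I gripped the light at 51.6 mm across its width. I laid it on the foot of the lane, tilted 10° to match, with its centre about 40 mm up from the foot edge. I then let go.
- **Pushing:** I pushed it up with the closed fingers, with readings of at most about 3 N while it slid. At the stop the arm stood still while the force rose to about 6 N, well under the 15 N limit. That put the light's upper end at 232 mm, against the 232–234 mm I read for the stop face in the pictures.
- **Last checks:** After backing off, both pictures show no gap at the stop and the light in line with the lane. By eye, the charging lights and the other tray things had not moved. The arm was clear and touching nothing.

**Disagreements:**
- **Lane floor height:** My first estimate from the pictures was about 4.6 mm too high. I corrected it when I felt the floor.
- **Final centre mark:** In the last top picture the trained network's mark for the light's centre was about 2 pixels (roughly 5 mm) to one side of where I expected it. The side picture agreed within 1 pixel. The lane walls leave the light only 2 mm of play each side, so I took the top mark as network error.

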